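# Turn the chopping board over at the checking stand

### The job

The small chopping board on the checking stand lies feet up. Push it up the stand's sloping steel back until its lower long edge drops into the toe groove and it leans there by itself, feet side towards the front. Then bring its upper edge over towards the front and lay it down gently, under control and never letting it fall over, so that it stands on its four feet on the stand's wooden deck; leave the jar, the tin and the tape roll where they are.

Things in the scene. Friction and masses are not known exactly. Their poses are not given: they have to be found in the camera images.
- stand: Checking stand, fixed, 275 mm deep (its x), 300 mm wide (y); front faces its -x, z up. Front to back: flat wooden deck, x = -170 to 0 mm, 12 mm high; toe groove along y over the full width, x = 0 to 18 mm, floor 3 mm above the bench; sloping steel back. Wood friction about 0.6. Origin: on the bench under the deck's groove-side edge, mid-width.
- groove_edge (a point): Middle of the deck's upper edge where the toe groove begins: 12 mm above the bench, 9 mm above the groove's floor. Axes as the stand's.
- back_top (a point): Middle of the top edge of the stand's back, 59 mm above the bench, at stand x = 53 mm. The back is a plain polished, slippery (friction about 0.2) steel sheet, 3 mm thick, 300 mm wide, rising from the groove floor at stand x = 18 mm, leaning away from the front at 58 degrees from horizontal, 66 mm long up the slope. Two stays prop it from behind. Axes as the stand's.
- board_center (a point): Centre of the chopping board's wooden slab (mid-thickness); slab 110 (x) by 180 (y) by 16 mm (z), about 0.26 kg. On its +z face stand four black rubber feet, 18 mm across, 6 mm high, centred 38 mm (x) and 70 mm (y) from the middle; the other, cutting face has a juice groove. +z points up at the start, down when it stands on its feet.
- board: The same board; origin at the middle of its cutting face, axes as above. Pushing it up takes under 10 N; the push stiffens when it is home. Leaning flush with a long edge in the groove, the slab's centre lies at stand x = 40, z = 54 mm, and its upper edge 105 mm above the bench, some 40 mm above the back's top: fingers can pass behind it there.
- jar: Glass jar of goods with a metal lid, 72 mm across, 100 mm high, standing beside the stand. Origin at the centre of its underside.
- tin: Plain steel food tin, 74 mm across, 105 mm high, standing beside the stand. Origin at the centre of its underside.
- tape: Roll of packing tape lying flat, 110 mm across, 48 mm high, beside the stand. Origin at the centre of its underside.
There are look-alikes about, which are no part of the job. There is more than one size of the board; the job needs the largest.

How it is judged:
On the way:
1. the board leans by itself on the sloping back, its lower long edge in the toe groove, nobody touching it (angle between board's own z axis and vertical between 0.9 and 1.15 rad and z of board_center in the frame of stand between 0.046 and 0.065 m and x of board_center in the frame of stand between 0.025 and 0.055 m and contact force between each of the fingers, the arm and board below 0.2 N and linear speed of board below 0.02 m/s), for 0.3 s.
At the end, for the whole second after the job is handed in: The board stands still and level (within 4 degrees) on its four feet on the wooden deck: cutting face up, its centre 26 mm (+-3) above the bench, 36 to 132 mm in front of the groove edge and within 75 mm of the deck's middle line, so that all four feet bear on the deck (angle between board's own z axis and vertical above 3.07 rad and x of board_center in the frame of stand between -0.132 and -0.036 m and y of board_center in the frame of stand between -0.075 and 0.075 m and z of board_center in the frame of stand between 0.023 and 0.029 m and linear speed of board below 0.01 m/s and angular speed of board below 0.1 rad/s); the robot touches nothing.
It fails at once if the board falls or is thrown over instead of being laid down (it turns faster than 10 rad/s: let go no more than about 20 degrees, or 40 mm at its raised edge, above lying flat) (angular speed of board above 10 rad/s).
It fails at once if the jar is moved by more than 25 mm (distance of jar from where it was at the start of the episode above 0.025 m).
It fails at once if the tin is moved by more than 25 mm (distance of tin from where it was at the start of the episode above 0.025 m).
It fails at once if the tape roll is moved by more than 25 mm (distance of tape from where it was at the start of the episode above 0.025 m).
It also fails if it takes over 56 s, if anything falls off the work surface, if the arm or the gripper's body presses on something with over 40 N, if the wrist force passes 120 N, or if a joint passes its speed limit or range.

### The arm

A 6-joint arm with a two-finger parallel gripper is mounted at the origin on the work surface. World frame = base frame: x ahead of the robot, y to its left, z up, the work surface at z = 0. Lengths are in m, angles in rad, forces in N, time in s.
With the tool pointing down it reaches from about 0.3 to 0.75 m from the base axis. Payload 8.5 kg.
Tool frame: the origin (TCP) lies midway between the tips of the shut fingers; the grasp point (between the pads) lies ctrl.grip_point_offset behind it (ctrl.grip_point_offset is the distance from the TCP to the grasp point, in m); x points along the fingers, z is the direction in which the jaws open and shut, and the axes are right-handed (so a half turn about x gives the same grasp; the last joint's range is limited). The gripper opens to 88 mm and grips with 3 to 60 N. Pads are 18 mm wide; open, the fingers measure 123 mm over their backs; the gripper's body (75 mm by 187 mm) begins 45 mm behind the grasp point.
Start: joints at [1.12, 0.381, 1.297, -0, 1.464, -0.215], TCP at [0.128, 0.535, 0.239] pointing down, gripper open.
Joint ranges: [-3.11, 3.11], [-0.89, 2.33], [0.22, 2.48], [-1.42, 4.56], [0.17, 2.85], [-2.88, 2.88]. Speed limits (rad/s): [2.39, 2.39, 3.14, 3.14, 3.14, 3.14].

### API

Orientations are given as a rotation vector (axis times angle).
In Python, from plant import ctrl gives the robot as it stands.
- The arm moves only by the tool drive_tool, never from a script. Its argument "deltas" is a list of rows, each a list of 5 numbers: the closure in counts, from 0 (fully open) to 255 (shut), then the shift along the tool's x, y, z in m, then the turn about the tool's x in degrees. In form: [[jaw, x, y, z, roll], ...]. A call has 1 to 20 rows; each row shifts and turns the commanded pose from where the row before left it, along the tool's axes as they then stand; what a row does not reach is not made up. A row lasts 1/10 s, in which the tool goes at most 50 mm and 8.59 degrees, less where a joint would pass 70% of its speed; a pose out of reach is approached as far as the arm can. A call with a gripper value outside its range is refused whole. The fingers move at their own pace and stop on an object; the grip force is fixed at half the most. Time passes only in rows, so rows that do not move let the fingers close. It gives the time, the measured TCP pose, the force and the opening at its end, in the units of the state.
- ctrl.get_state(): the state, without advancing time (a new reading comes with each control period).
- ctrl.get_image(name): name is "side" or "top"; returns the picture (480x640x3 uint8, blue, green, red); there is no depth.
- ctrl.get_calibration(name): a dict with "intrinsics" (3x3 intrinsics, pixels), "D" ([k1, k2, p1, p2, k3] as OpenCV has them; the pictures are not rectified), "extrinsics" (4x4, takes a point from camera to world coordinates). Camera axes: x right, y down, z forward; pixel columns grow to the right and rows downward; lengths in m; the calibration is good to about 2 mm. A picture is of the moment at which its call begins. get_calibration takes no time and is no camera call.
- ctrl.sign_off(): hands the job in, once; it reports no verdict.
The state is a dict: "t": time; "qpos": joint angles; "qd": joint speeds; "joint_efforts": joint torques, N m; "tool_pos": TCP position; "eef_rot": TCP orientation; "contact_force": force on the tool from outside, world axes, zero at the start; "wrist_torque": the same for the moment, N m; "width": finger opening in m.
Only numpy, scipy, OpenCV 4.12 (cv2) and the standard library are available. Lean on these libraries where they do the work, as an engineer would, in place of code of your own. Each camera call takes 0.05 s, during which the arm holds its last target. There are 200 camera calls.

## Working session

There is one attempt and no reset: what is moved stays moved. The work goes in short steps, Python scripts to look and compute and a tool call to move; the robot and the scene stay as the last step left them, time stands still between calls to the robot, and variables do not carry over. Pictures are saved under pics/ and viewed, about 8 in all and at most 12, crops included, and the job is handed in when it is done.

Besides the shell and the picture viewer there is one more tool, called as name(argument=value, ...) on one line, values as JSON. drive_tool: Moves the arm, as the interface text tells. Its arguments: {"type":"object","properties":{"deltas":{"type":"array","items":{"type":"array","items":{"type":"number"}}}},"required":["deltas"]}

```bash
mkdir -p pics; ls; cat > h.py <<'E'
import numpy as np, cv2
from plant import ctrl
def snap(n,f):
    im=ctrl.get_image(n); cv2.imwrite('pics/'+f,im); return im
def ray(n,uv):
    c=ctrl.get_calibration(n);K=np.array(c['intrinsics']);D=np.array(c['D']);T=np.array(c['extrinsics'])
    p=cv2.undistortPoints(np.array(uv,float).reshape(-1,1,2),K,D).reshape(-1,2)
    d=np.c_[p,np.ones(len(p))]@T[:3,:3].T
    return T[:3,3],d
def onz(n,uv,z):
    o,d=ray(n,uv); return o+d*((z-o[2])/d[:,2])[:,None]
def proj(n,P):
    c=ctrl.get_calibration(n);T=np.linalg.inv(np.array(c['extrinsics']))
    r,_=cv2.Rodrigues(T[:3,:3])
    return cv2.projectPoints(np.array(P,float).reshape(-1,1,3),r,T[:3,3],np.array(c['intrinsics']),np.array(c['D']))[0].reshape(-1,2)
E
python3 - <<'E'
from h import *
for n in('top','side'):
    snap(n,n+'0.png');c=ctrl.get_calibration(n);print(n,np.round(c['extrinsics'],3).tolist())
s=ctrl.get_state();print({k:np.round(v,3).tolist() for k,v in s.items()},ctrl.grip_point_offset)
E
```

```text
pics
top [[0.029, -0.991, 0.127, 0.396], [-0.999, -0.03, -0.011, 0.013], [0.014, -0.127, -0.992, 0.835], [0.0, 0.0, 0.0, 1.0]]
side [[0.771, -0.435, 0.466, 0.072], [-0.637, -0.529, 0.561, -0.541], [0.002, -0.729, -0.685, 0.727], [0.0, 0.0, 0.0, 1.0]]
{'t': 0.1, 'qpos': [1.12, 0.381, 1.298, -0.0, 1.464, -0.215], 'qd': [0.0, 0.0, -0.002, 0.001, -0.002, -0.001], 'joint_efforts': [0.002, -43.865, -22.491, 0.071, 0.034, -0.0], 'tool_pos': [0.128, 0.535, 0.238], 'eef_rot': [-1.034, 1.313, 1.033], 'contact_force': [0.157, -0.491, -0.237], 'wrist_torque': [0.016, -0.032, -0.021], 'width': 0.088} 0.0187
```

View pics/top0.png

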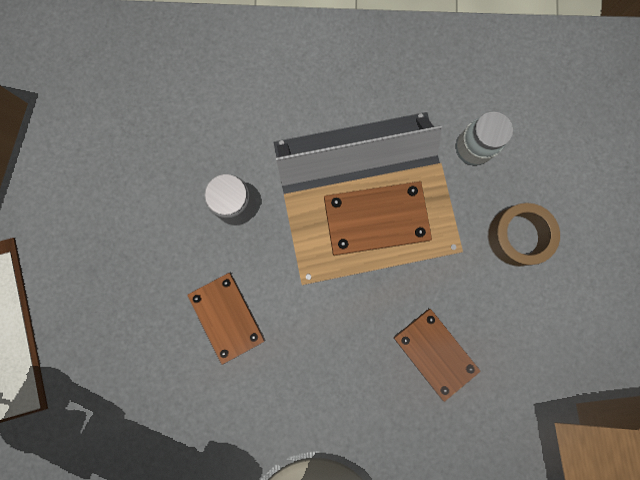

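View pics/side0.png

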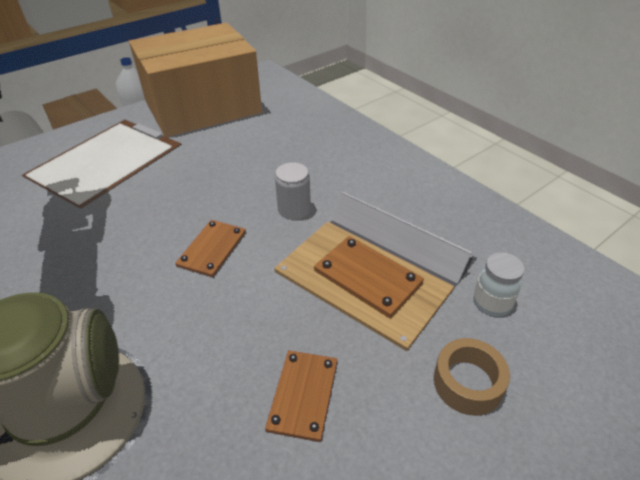

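```bash
cat > m.py <<'E'
from h import *
top=cv2.imread('pics/top0.png')
d=onz('top',[(284,193),(440,163),(462,250),(302,283)],.012)  # BL,BR,FR,FL
print('deck',np.round(d,4).tolist(),[round(np.linalg.norm(d[i]-d[(i+1)%4]),4) for i in range(4)])
bt=onz('top',[(275,157),(440,127)],.059);print('backtop',np.round(bt,4).tolist())
g=cv2.cvtColor(top,cv2.COLOR_BGR2GRAY)
def foot(u,v):
    w=g[v-8:v+9,u-8:u+9];m=(w<45).astype(np.uint8);M=cv2.moments(m,True);return (u-8+M['m10']/M['m00'],v-8+M['m01']/M['m00'])
uv=[foot(*p) for p in[(336,202),(412,190),(420,232),(343,244)]]
f=onz('top',uv,.033);print('feet',np.round(uv,1).tolist(),np.round(f,4).tolist(),[round(np.linalg.norm(f[i]-f[(i+1)%4]),4) for i in range(4)])
c=f.mean(0);v=f[0]-f[1]+f[3]-f[2];print('board',c,'ydir yaw deg',np.degrees(np.arctan2(-v[0],v[1])))
e=[(d[0]-d[1]),(d[3]-d[2])];print('stand yaws',[np.degrees(np.arctan2(-a[0],a[1])) for a in e+[bt[0]-bt[1]]],'x-yaws',[np.degrees(np.arctan2(a[1],a[0])) for a in(d[0]-d[3],d[1]-d[2])])
print('side check', proj('side',np.r_[d,f,[np.r_[bt[0]]],[bt[1]]]).round().tolist())
for n,u,z in(('tin',(226,195),.105),('jar',(494,131),.1),('tape',(527,234),.048)): print(n,onz('top',[u],z).round(3))
E
python3 m.py
```

```text
deck [[0.5761, 0.0732, 0.012], [0.6424, -0.2155, 0.012], [0.4805, -0.255, 0.012], [0.4121, 0.0344, 0.012]] [np.float64(0.2962), np.float64(0.1667), np.float64(0.2974), np.float64(0.1686)]
backtop [[0.6297, 0.088, 0.059], [0.6941, -0.2026, 0.059]]
feet [[336.0, 202.3], [412.3, 190.7], [419.5, 232.0], [342.7, 243.3]] [[0.5576, -0.0223, 0.033], [0.5831, -0.1595, 0.033], [0.5083, -0.1725, 0.033], [0.4839, -0.0359, 0.033]] [np.float64(0.1396), np.float64(0.076), np.float64(0.1388), np.float64(0.075)]
board [ 0.53320628 -0.09756271  0.033     ] ydir yaw deg 10.337094543027076
stand yaws [np.float64(12.92738907185787), np.float64(13.299937715090557), np.float64(12.491201247251741)] x-yaws [np.float64(13.297773157468212), np.float64(13.696189124684643)]
side check [[327.0, 221.0], [452.0, 285.0], [407.0, 346.0], [275.0, 267.0], [351.0, 242.0], [410.0, 276.0], [386.0, 300.0], [326.0, 263.0], [342.0, 190.0], [469.0, 251.0]]
tin [[0.549 0.161 0.105]]
jar [[ 0.674 -0.282  0.1  ]]
tape [[ 0.508 -0.357  0.048]]
```

```bash
cat >> h.py <<'E'
from scipy.spatial.transform import Rotation as R
O=np.array([.609,-.071,0]); A=np.radians(13.2); S=np.array([[np.cos(A),-np.sin(A),0],[np.sin(A),np.cos(A),0],[0,0,1]])
def st():
    s=ctrl.get_state();T=R.from_rotvec(s['eef_rot']).as_matrix();return s,T
def where():
    s,T=st();print('t',round(s['t'],2),'stand pos',np.round(S.T@(s['tool_pos']-O),4),'axes in stand\n',np.round(S.T@T,3),'F',np.round(S.T@s['contact_force'],2),'w',round(float(s['width']),4),'q',np.round(s['qpos'],2))
def delta(p):
    s,T=st();d=O+S@np.array(p)-s['tool_pos'];print(p,'tool delta',np.round(T.T@d,4))
E
python3 - <<'E'
from h import *
where();delta([-.165,-.009,.2])
s,T=st()
z=S.T@T[:,2]; print('jaw angle in stand deg',np.degrees(np.arctan2(z[1],z[0])))
E
```

```text
t 0.1 stand pos [-0.3296  0.6993  0.2382] axes in stand
 [[-0.001 -0.893  0.449]
 [-0.001  0.449  0.893]
 [-1.     0.    -0.001]] F [ 0.04 -0.51 -0.24] w 0.0883 q [ 1.12  0.38  1.3  -0.    1.46 -0.22]
[-0.165, -0.009, 0.2] tool delta [ 0.0388 -0.4654 -0.5587]
jaw angle in stand deg 63.29087791858886
```

drive_tool(deltas=[[81,0,-0.023,-0.028,0],[81,0,-0.023,-0.028,0],[81,0,-0.023,-0.028,0],[81,0,-0.023,-0.028,0],[81,0,-0.023,-0.028,0],[81,0,-0.023,-0.028,0],[81,0,-0.023,-0.028,0],[81,0,-0.023,-0.028,0],[81,0,-0.023,-0.028,0],[81,0,-0.023,-0.028,0],[81,0,-0.023,-0.028,0],[81,0,-0.023,-0.028,0],[81,0,-0.023,-0.028,0],[81,0,-0.023,-0.028,0],[81,0,-0.023,-0.028,0],[81,0,-0.023,-0.028,0],[81,0,-0.023,-0.028,0],[81,0,-0.023,-0.028,0],[81,0,-0.023,-0.028,0],[81,0,-0.023,-0.028,0]])

```text
t: 2.1
tool_pos: [0.4452, -0.1186, 0.2385]
eef_rot: [-1.033, 1.312, 1.034]
contact_force: [-0.3, 0.3, -0.1]
width: 0.0601
```

drive_tool(deltas=[[81,0,0,0,-8],[81,0,0,0,-8],[81,0,0,0,-8],[81,0,0,0,-2.7],[81,0,0,0,0],[81,0,0,0,0]])

```text
t: 2.7
tool_pos: [0.4448, -0.1172, 0.2386]
eef_rot: [-1.375, 1.092, 1.376]
contact_force: [-0.3, 0.4, 0.1]
width: 0.06
```

```bash
python3 - <<'E'
from h import *
where();delta([-.16,-.009,.016])
E
```

```text
t 2.7 stand pos [-0.1704 -0.0075  0.2386] axes in stand
 [[-0.    -1.     0.002]
 [ 0.     0.002  1.   ]
 [-1.     0.     0.   ]] F [-0.2   0.42  0.11] w 0.06 q [-0.52  0.22  1.53  0.    1.39 -2.32]
[-0.16, -0.009, 0.016] tool delta [ 0.2226 -0.0104 -0.0016]
```

drive_tool(deltas=[[81,0.025,0,0,0],[81,0.025,0,0,0],[81,0.025,0,0,0],[81,0.025,0,0,0],[81,0.025,0,0,0],[81,0.025,0,0,0],[81,0.025,0,0,0],[81,0.025,0,0,0],[81,0.012,0,0,0],[81,0.01,0,0,0],[81,0,0,0,0],[81,0,-0.002,0,0]])

```text
t: 3.9
tool_pos: [0.447, -0.1168, 0.0171]
eef_rot: [-1.377, 1.092, 1.376]
contact_force: [-1.0, 0.4, 0.4]
width: 0.0604
```

```bash
python3 - <<'E'
from h import *
where();snap('side','s1.png')
E
```

```text
t 3.9 stand pos [-0.1682 -0.0076  0.0171] axes in stand
 [[ 0.    -1.     0.001]
 [-0.     0.001  1.   ]
 [-1.    -0.    -0.   ]] F [-0.89  0.67  0.41] w 0.0604 q [-0.51  0.54  1.83 -0.    0.77 -2.31]
```

View pics/s1.png

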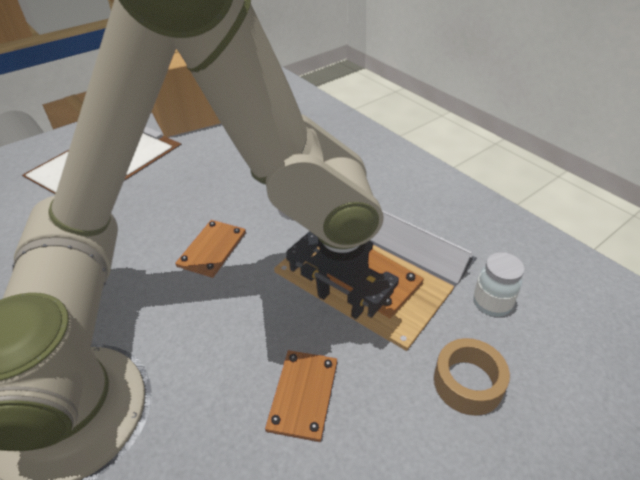

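drive_tool(deltas=[[81,0,-0.006,0,0],[81,0,-0.006,0,0],[81,0,-0.006,0,0],[81,0,-0.006,0,0],[81,0,-0.006,0,0],[81,0,-0.006,0,0],[81,0,-0.006,0,0],[81,0,-0.006,0,0],[81,0,-0.006,0,0],[81,0,-0.006,0,0],[81,0,-0.005,0,0],[81,0,-0.005,0,0],[81,0,-0.005,0,0],[81,0,-0.005,0,0],[81,0,-0.005,0,0],[81,0,-0.005,0,0]])

```text
t: 5.55
tool_pos: [0.5323, -0.0963, 0.0165]
eef_rot: [-1.373, 1.094, 1.381]
contact_force: [-4.3, -0.5, -0.8]
width: 0.0602
```

```bash
python3 - <<'E'
from h import *
where();snap('side','s2.png')
E
```

```text
t 5.55 stand pos [-0.0804 -0.0071  0.0165] axes in stand
 [[-0.005 -1.     0.001]
 [ 0.002  0.001  1.   ]
 [-1.     0.005  0.002]] F [-4.3   0.54 -0.77] w 0.0602 q [-0.4   0.63  1.6  -0.    0.91 -2.2 ]
```

View pics/s2.png

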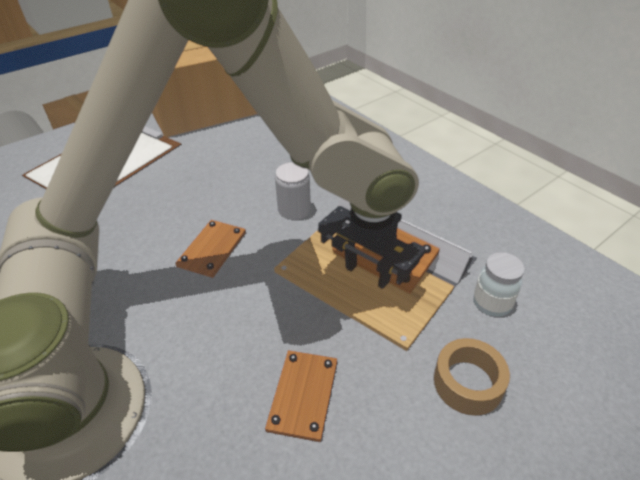

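drive_tool(deltas=[[81,0,-0.004,0,0],[81,0,-0.004,0,0],[81,0,-0.004,0,0],[81,0,-0.004,0,0],[81,0,-0.004,0,0],[81,0,-0.004,0,0],[81,0,-0.004,0,0],[81,0,-0.004,0,0],[81,0,-0.004,0,0],[81,0,-0.004,0,0],[81,0,-0.004,0,0],[81,0,-0.004,0,0],[81,0,-0.004,0,0],[81,0,-0.004,0,0],[81,0,-0.002,0,0]])

```text
t: 7.1
tool_pos: [0.5914, -0.0829, 0.0167]
eef_rot: [-1.377, 1.091, 1.377]
contact_force: [-0.2, 1.1, -0.3]
width: 0.06
```

drive_tool(deltas=[[81,0,-0.002,0,0],[81,0,-0.002,0,0],[81,0,-0.002,0,0],[81,0,-0.002,0,0],[81,0,-0.002,0,0]])

```text
t: 7.6
tool_pos: [0.6009, -0.0807, 0.0169]
eef_rot: [-1.377, 1.091, 1.377]
contact_force: [-1.3, 0.2, 0.2]
width: 0.0605
```

```bash
python3 - <<'E'
from h import *
where();snap('side','s3.png')
E
```

```text
t 7.6 stand pos [-0.0101 -0.0076  0.0169] axes in stand
 [[ 0. -1.  0.]
 [-0.  0.  1.]
 [-1. -0. -0.]] F [-1.26  0.52  0.16] w 0.0605 q [-0.33  0.71  1.41 -0.    1.02 -2.13]
```

View pics/s3.png

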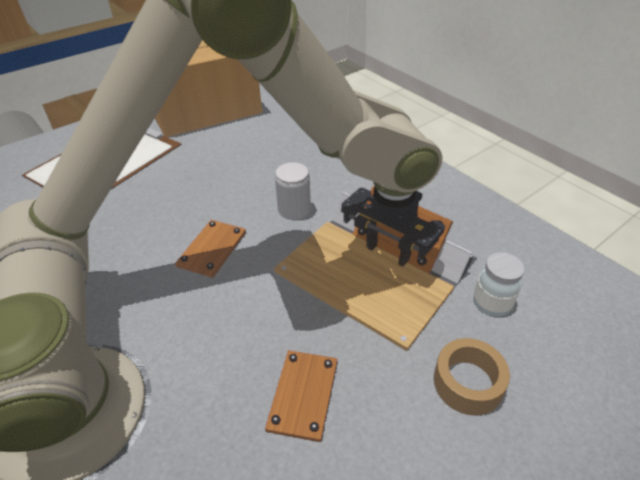

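drive_tool(deltas=[[81,0,-0.002,0,0],[81,0,-0.002,0,0],[81,0,-0.001,0,0],[81,0,0,0,0]])

```text
t: 8.05
tool_pos: [0.6055, -0.0795, 0.0166]
eef_rot: [-1.377, 1.092, 1.377]
contact_force: [-2.2, -0.1, -0.3]
width: 0.0603
```

drive_tool(deltas=[[81,0,-0.001,0,0],[81,0,-0.001,0,0],[81,0,-0.001,0,0],[81,0,0,0,0]])

```text
t: 8.45
tool_pos: [0.6086, -0.0789, 0.0167]
eef_rot: [-1.377, 1.091, 1.377]
contact_force: [-2.5, -0.6, -0.5]
width: 0.0597
```

drive_tool(deltas=[[81,0,-0.001,0,0],[81,0,-0.001,0,0],[81,0,-0.001,0,0],[81,0,0,0,0]])

```text
t: 8.85
tool_pos: [0.6094, -0.0785, 0.0163]
eef_rot: [-1.374, 1.095, 1.381]
contact_force: [-11.0, -4.0, 3.4]
width: 0.0599
```

```bash
python3 - <<'E'
from h import *
where();im=snap('top','t3.png')
cv2.imwrite('pics/t3c.png',cv2.resize(im[80:320,220:540],None,fx=2,fy=2))
E
```

```text
t 8.85 stand pos [-0.0013 -0.0074  0.0163] axes in stand
 [[-0.005 -1.    -0.   ]
 [ 0.001 -0.     1.   ]
 [-1.     0.005  0.001]] F [-11.59  -1.39   3.41] w 0.0599 q [-0.32  0.72  1.38 -0.    1.04 -2.12]
```

View pics/t3c.png

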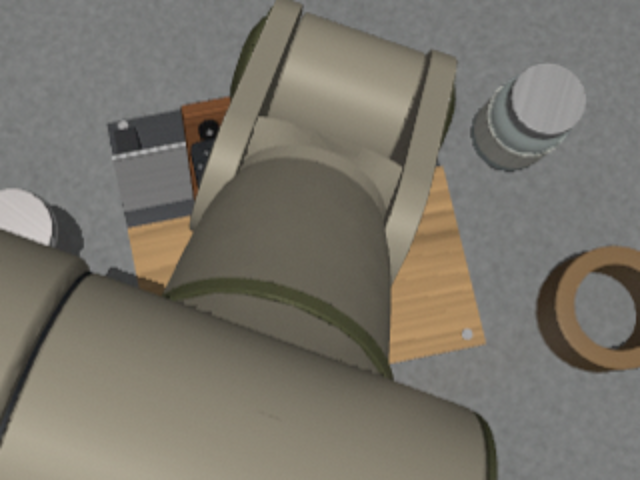

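drive_tool(deltas=[[81,0,0.002,0,0],[81,0,0.004,0,0],[81,0,0.008,0,0],[81,0,0.015,0,0],[81,0,0.025,0,0],[81,-0.02,0.025,0,0],[81,-0.04,0.02,0,0],[81,-0.04,0.02,0,0],[81,-0.04,0.02,0,0],[81,-0.04,0.01,0,0]])

```text
t: 9.9
tool_pos: [0.4648, -0.1122, 0.1985]
eef_rot: [-1.377, 1.091, 1.376]
contact_force: [1.4, -0.5, -0.0]
width: 0.06
```

```bash
python3 - <<'E'
from h import *
where();a=snap('side','s4.png');b=snap('top','t4.png')
cv2.imwrite('pics/c4.png',np.hstack([cv2.resize(a[170:370,250:500],(400,320)),cv2.resize(b[80:320,220:520],(400,320))]))
E
```

```text
t 9.9 stand pos [-0.1498 -0.0072  0.1985] axes in stand
 [[ 0.001 -1.     0.001]
 [-0.     0.001  1.   ]
 [-1.    -0.001 -0.   ]] F [ 1.21 -0.79 -0.03] w 0.06 q [-0.49  0.29  1.56  0.    1.29 -2.29]
```

View pics/c4.png

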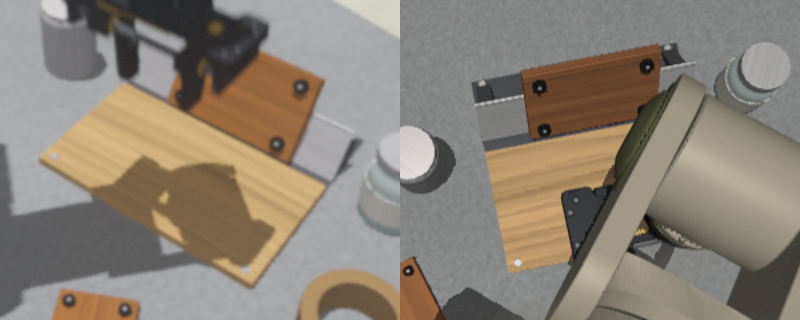

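```bash
python3 - <<'E'
from h import *
for uv,z in(((311.5,134),.096),((415,113.7),.096)):
    print(S.T@(onz('top',[uv],z)[0]-O))
delta([.04,-.009,.2])
E
```

```text
[0.07201535 0.08139325 0.096     ]
[ 0.07254071 -0.09804728  0.096     ]
[0.04, -0.009, 0.2] tool delta [ 0.0032 -0.1878 -0.0002]
```

drive_tool(deltas=[[0,0,0,0,8],[0,0,0,0,8],[0,0,0,0,8],[0,0,0,0,8],[0,0,0,0,8],[0,0,0,0,8],[0,0,0,0,8],[0,0,0,0,8],[0,0,0,0,8],[0,0,0,0,8],[0,0,0,0,8],[0,0,0,0,2],[0,0,0,0,0]])

```text
t: 11.3
tool_pos: [0.4663, -0.112, 0.196]
eef_rot: [-0.18, 1.564, 0.181]
contact_force: [-0.4, -0.3, 0.1]
width: 0.0882
```

```bash
python3 - <<'E'
from h import *
where();delta([.04,-.009,.2])
E
```

```text
t 11.3 stand pos [-0.1483 -0.0074  0.196 ] axes in stand
 [[-0.     0.     1.   ]
 [ 0.001  1.    -0.   ]
 [-1.     0.001 -0.   ]] F [-0.42 -0.25  0.1 ] w 0.0882 q [-0.48  0.3   1.56  0.    1.29 -0.71]
[0.04, -0.009, 0.2] tool delta [-0.0041 -0.0016  0.1883]
```

drive_tool(deltas=[[0,0,0,0.02,0],[0,0,0,0.02,0],[0,0,0,0.02,0],[0,0,0,0.02,0],[0,0,0,0.02,0],[0,0,0,0.02,0],[0,0,0,0.02,0],[0,0,0,0.02,0],[0,0,0,0.02,0],[0,0,0,0.013,0],[0,0,0,0,0],[0,0.02,0,0,0],[0,0.02,0,0,0],[0,0.02,0,0,0],[0,0.02,0,0,0],[0,0.015,0,0,0],[0,0.01,0,0,0],[0,0.01,0,0,0],[0,0,0,0,0]])

```text
t: 13.2
tool_pos: [0.6536, -0.0681, 0.0806]
eef_rot: [-0.18, 1.565, 0.181]
contact_force: [0.8, -0.5, -0.3]
width: 0.088
```

```bash
python3 - <<'E'
from h import *
where();a=snap('side','s5.png')
cv2.imwrite('pics/c5.png',cv2.resize(a[120:370,230:530],(720,600)))
E
```

```text
t 13.2 stand pos [ 0.0441 -0.0074  0.0806] axes in stand
 [[-0.002  0.     1.   ]
 [ 0.001  1.    -0.   ]
 [-1.     0.001 -0.002]] F [ 0.62 -0.67 -0.33] w 0.088 q [-0.28  0.7   1.19 -0.    1.25 -0.51]
```

View pics/c5.png

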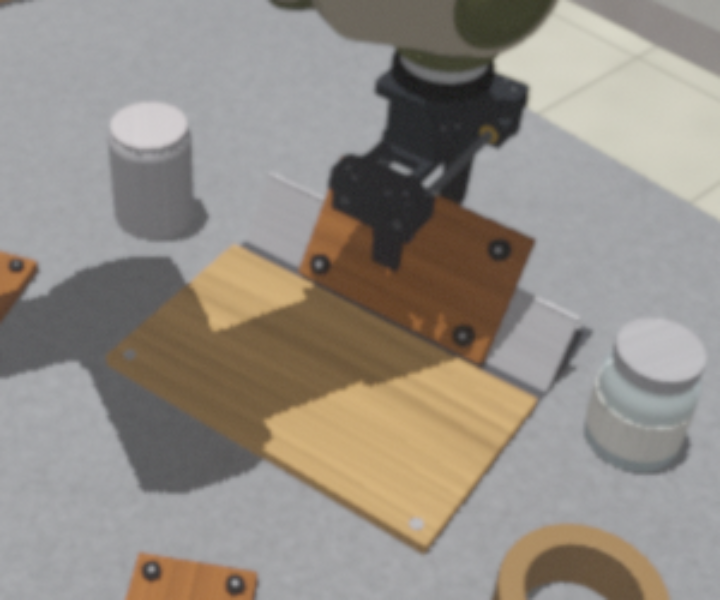

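drive_tool(deltas=[[16,0,0,0.002,0],[32,0,0,0.002,0],[48,0,0,0.002,0],[64,0,0,0.002,0],[80,0,0,0.002,0],[96,0,0,0.002,0],[112,0,0,0.002,0],[124,0,0,0.002,0],[124,0,0,-0.002,0],[124,0,0,-0.003,0],[124,0,0,-0.003,0],[124,0,0,-0.003,0],[124,0,0,-0.003,0],[124,0,0,-0.003,0],[124,0,0,-0.003,0],[124,0,0,-0.003,0],[124,0,0,-0.003,0]])

```text
t: 14.95
tool_pos: [0.6442, -0.0705, 0.0817]
eef_rot: [-0.181, 1.563, 0.181]
contact_force: [0.8, -0.5, 0.2]
width: 0.0454
```

drive_tool(deltas=[[124,0,0,-0.003,0],[124,0,0,-0.003,0],[124,0,0,-0.003,0],[124,0,0,-0.003,0],[124,0,0,-0.003,0],[124,0,0,-0.003,0],[124,0,0,-0.003,0],[124,0,0,0,0]])

```text
t: 15.75
tool_pos: [0.6237, -0.0753, 0.0818]
eef_rot: [-0.181, 1.564, 0.181]
contact_force: [0.2, 0.0, -0.4]
width: 0.0453
```

```bash
python3 - <<'E'
from h import *
where();a=snap('side','s6.png')
cv2.imwrite('pics/c6.png',cv2.resize(a[120:370,230:530],(720,600)))
E
```

```text
t 15.75 stand pos [ 0.0133 -0.0076  0.0818] axes in stand
 [[-0.  0.  1.]
 [ 0.  1. -0.]
 [-1.  0. -0.]] F [ 0.21 -0.03 -0.43] w 0.0453 q [-0.31  0.66  1.29 -0.    1.2  -0.54]
```

View pics/c6.png

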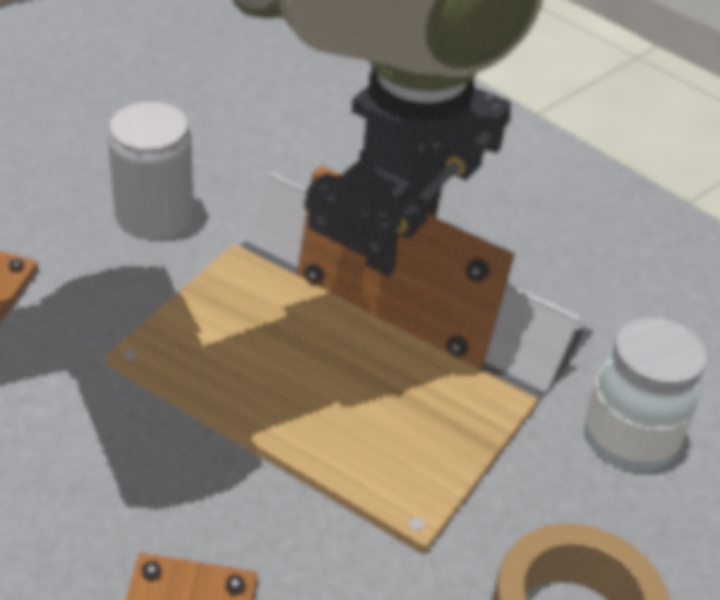

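drive_tool(deltas=[[135,0,0,-0.001,0],[145,0,0,-0.001,0],[155,0,0,-0.001,0],[165,0,0,0,0],[175,0,0,0,0],[185,0,0,0,0],[195,0,0,0,0],[203,0,0,0,0],[210,0,0,0,0],[225,0,0,0,0],[255,0,0,0,0],[255,0,0,0,0],[255,0,0,0,0]])

```text
t: 17.1
tool_pos: [0.6212, -0.0759, 0.0818]
eef_rot: [-0.181, 1.563, 0.181]
contact_force: [-0.2, 0.5, 0.4]
width: 0.0158
```

drive_tool(deltas=[[255,-0.002,0,0,0],[255,-0.004,0,0,0],[255,-0.006,0,0,0],[255,-0.008,0,0,0],[255,-0.005,0,0,0],[255,0,0,0,0]])

```text
t: 17.7
tool_pos: [0.6215, -0.076, 0.1079]
eef_rot: [-0.181, 1.562, 0.18]
contact_force: [0.5, 0.3, -2.8]
width: 0.0158
```

```bash
python3 - <<'E'
from h import *
where();a=snap('side','s7.png')
cv2.imwrite('pics/c7.png',cv2.resize(a[120:370,230:530],(720,600)))
E
```

```text
t 17.7 stand pos [ 0.0111 -0.0077  0.1079] axes in stand
 [[ 0.002  0.     1.   ]
 [-0.001  1.    -0.   ]
 [-1.    -0.001  0.002]] F [ 0.52  0.17 -2.79] w 0.0158 q [-0.31  0.62  1.27 -0.    1.25 -0.54]
```

View pics/c7.png

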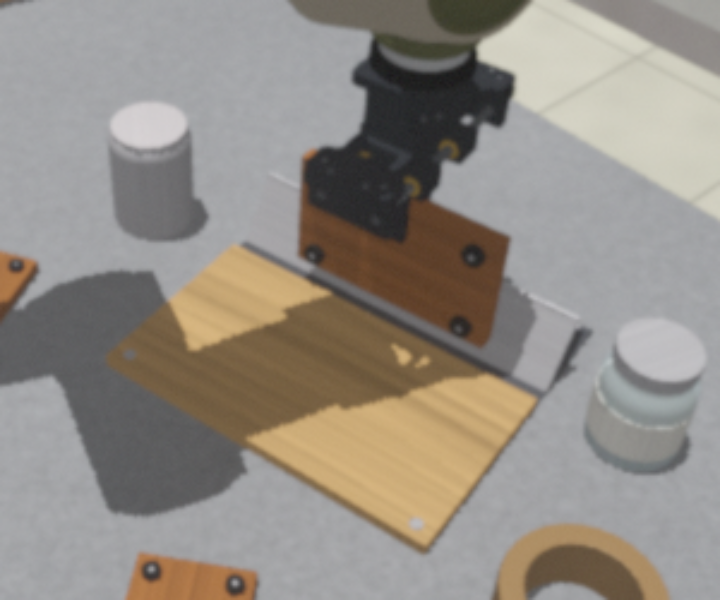

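drive_tool(deltas=[[255,0,0,-0.005,0],[255,0,0,-0.008,0],[255,0,0,-0.01,0],[255,0,0,-0.01,0],[255,0,0,-0.005,0],[255,0,0,-0.003,0],[255,0.006,0,0,0],[255,0.005,0,0,0],[255,0.003,0,0,0],[255,0,0,0,0]])

```text
t: 18.75
tool_pos: [0.5811, -0.0851, 0.092]
eef_rot: [-0.18, 1.564, 0.181]
contact_force: [-0.5, 0.2, -2.3]
width: 0.016
```

drive_tool(deltas=[[255,0.001,0,0,0],[255,0.001,0,0,0],[255,0,0,0,0]])

```text
t: 19.05
tool_pos: [0.5813, -0.0852, 0.0907]
eef_rot: [-0.181, 1.563, 0.181]
contact_force: [0.1, 0.1, -1.3]
width: 0.0158
```

drive_tool(deltas=[[255,0.001,0,0,0],[255,0,0,0,0]])

```text
t: 19.25
tool_pos: [0.5814, -0.0853, 0.0899]
eef_rot: [-0.181, 1.563, 0.181]
contact_force: [1.0, -0.5, -1.4]
width: 0.0155
```

drive_tool(deltas=[[255,0.001,0,0,0],[255,0,0,0,0]])

```text
t: 19.45
tool_pos: [0.5815, -0.0853, 0.0899]
eef_rot: [-0.181, 1.562, 0.18]
contact_force: [-2.5, 1.1, 7.1]
width: 0.0159
```

drive_tool(deltas=[[255,0.001,0,0,0],[255,0,0,0,0]])

```text
t: 19.65
tool_pos: [0.5817, -0.0852, 0.0899]
eef_rot: [-0.182, 1.561, 0.18]
contact_force: [-4.5, 1.6, 14.5]
width: 0.0156
```

drive_tool(deltas=[[255,-0.001,0,0,0],[255,-0.001,0,0,0],[209,0,0,0,0],[205,0,0,0,0],[201,0,0,0,0],[197,0,0,0,0],[193,0,0,0,0],[189,0,0,0,0],[186,0,0,0,0],[186,0,0,0,0]])

```text
t: 20.65
tool_pos: [0.5813, -0.0853, 0.0898]
eef_rot: [-0.181, 1.563, 0.181]
contact_force: [0.1, -0.6, -0.3]
width: 0.024
```

drive_tool(deltas=[[186,0,0,-0.002,0],[186,0,0,-0.002,0],[186,0,0,-0.002,0],[186,0,0,-0.002,0],[186,0,0,-0.002,0],[186,0,0,-0.002,0],[186,0,0,-0.002,0],[186,0,0,-0.002,0],[186,0,0,-0.002,0],[186,0,0,-0.002,0],[186,0,0,-0.002,0],[186,0,0,0,0]])

```text
t: 21.85
tool_pos: [0.5596, -0.0903, 0.0898]
eef_rot: [-0.181, 1.563, 0.181]
contact_force: [-0.1, 0.6, -0.3]
width: 0.0239
```

```bash
python3 - <<'E'
from h import *
where();a=snap('side','s8.png')
cv2.imwrite('pics/c8.png',cv2.resize(a[120:370,230:530],(720,600)))
E
```

```text
t 21.85 stand pos [-0.0525 -0.0075  0.0898] axes in stand
 [[-0.  0.  1.]
 [ 0.  1. -0.]
 [-1.  0. -0.]] F [ 0.08  0.58 -0.27] w 0.0239 q [-0.37  0.56  1.47 -0.    1.12 -0.6 ]
```

View pics/c8.png

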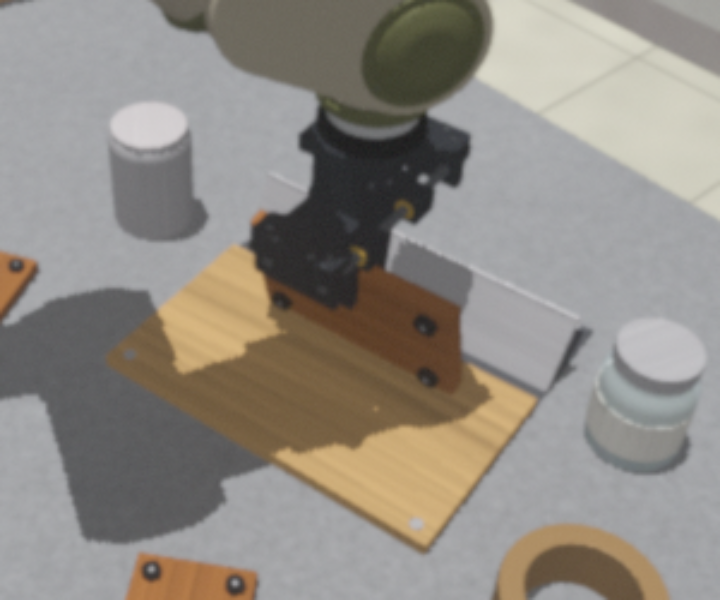

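drive_tool(deltas=[[180,0.0005,0,-0.002,0],[174,0.0005,0,-0.002,0],[168,0.0005,0,-0.002,0],[162,0.0005,0,-0.002,0],[156,0.0005,0,-0.002,0],[150,0.0005,0,-0.002,0],[144,0.0005,0,-0.002,0],[138,0.0005,0,-0.002,0],[132,0.0005,0,-0.002,0],[126,0.0005,0,-0.002,0],[126,0,0,0,0]])

```text
t: 23.0
tool_pos: [0.5401, -0.0949, 0.0847]
eef_rot: [-0.181, 1.564, 0.181]
contact_force: [-0.6, 0.4, -0.5]
width: 0.0444
```

```bash
python3 - <<'E'
from h import *
where()
E
```

```text
t 23.0 stand pos [-0.0726 -0.0075  0.0847] axes in stand
 [[-0.  0.  1.]
 [ 0.  1. -0.]
 [-1.  0. -0.]] F [-0.48  0.56 -0.54] w 0.0444 q [-0.39  0.54  1.53 -0.    1.08 -0.62]
```

drive_tool(deltas=[[122,0.001,0,-0.0012,0],[118,0.001,0,-0.0012,0],[114,0.001,0,-0.0012,0],[110,0.001,0,-0.0012,0],[106,0.0013,0,-0.0012,0],[102,0.0013,0,-0.0012,0],[98,0.0013,0,-0.0012,0],[94,0.0013,0,-0.0012,0],[90,0.0015,0,-0.0012,0],[86,0.0015,0,-0.0012,0],[82,0.0015,0,-0.0012,0],[80,0.0015,0,-0.0012,0],[80,0,0,0,0]])

```text
t: 24.3
tool_pos: [0.5261, -0.0981, 0.0693]
eef_rot: [-0.181, 1.564, 0.181]
contact_force: [-0.1, 0.5, -0.4]
width: 0.0603
```

```bash
python3 - <<'E'
from h import *
where();snap('side','s9.png')
a=cv2.imread('pics/s9.png');hsv=cv2.cvtColor(a,cv2.COLOR_BGR2HSV)
# right short end of the board: reddish-brown mask around it, corners
m=cv2.inRange(hsv,(3,120,40),(14,255,255));m[:, :330]=0;m[320:]=0;m[:180]=0
n,l,s,c=cv2.connectedComponentsWithStats(m)
i=1+s[1:,4].argmax();print(s[i])
k=max(cv2.findContours((l==i).astype(np.uint8),0,1)[0],key=cv2.contourArea)
ap=cv2.approxPolyDP(k,3,True)[:,0];print(ap.tolist())
# intersect side rays with plane y_stand=-.098 (right end face)
o,d=ray('side',ap);o=S.T@(o-O);d=d@S
print(np.round(o+d*((-.098-o[1])/d[:,1])[:,None],3))
E
```

```text
t 24.3 stand pos [-0.0869 -0.0075  0.0693] axes in stand
 [[-0.  0.  1.]
 [ 0.  1. -0.]
 [-1.  0. -0.]] F [ 0.02  0.53 -0.42] w 0.0603 q [-0.41  0.54  1.58 -0.    1.02 -0.64]
[362 254  58  31 772]
[[362, 260], [398, 283], [418, 283], [417, 276], [377, 255]]
[[-0.246 -0.098  0.254]
 [-0.129 -0.098  0.101]
 [-0.043 -0.098  0.022]
 [-0.054 -0.098  0.052]
 [-0.208 -0.098  0.232]]
```

drive_tool(deltas=[[75,0.0015,0,-0.0004,0],[70,0.0015,0,-0.0004,0],[65,0.0015,0,-0.0004,0],[60,0.0015,0,-0.0004,0],[55,0.0015,0,-0.0004,0],[50,0.0015,0,-0.0004,0],[45,0.0015,0,-0.0004,0],[40,0.0015,0,-0.0004,0],[35,0.0015,0,-0.0004,0],[30,0.0015,0,-0.0004,0],[25,0.0015,0,-0.0004,0],[23,0.0015,0,-0.0004,0],[23,0,0,0,0]])

```text
t: 25.65
tool_pos: [0.5214, -0.0992, 0.0513]
eef_rot: [-0.181, 1.564, 0.181]
contact_force: [-2.0, -1.7, -0.3]
width: 0.0798
```

```bash
python3 - <<'E'
from h import *
where();snap('side','s10.png')
a=cv2.imread('pics/s10.png');hsv=cv2.cvtColor(a,cv2.COLOR_BGR2HSV)
m=cv2.inRange(hsv,(3,120,40),(14,255,255));m[:, :330]=0;m[330:]=0;m[:180]=0
n,l,s,c=cv2.connectedComponentsWithStats(m)
i=1+s[1:,4].argmax();print(s[i])
k=max(cv2.findContours((l==i).astype(np.uint8),0,1)[0],key=cv2.contourArea)
ap=cv2.approxPolyDP(k,3,True)[:,0];o,d=ray('side',ap);o=S.T@(o-O);d=d@S
print(np.c_[ap,np.round(o+d*((-.098-o[1])/d[:,1])[:,None],3)])
E
```

```text
t 25.65 stand pos [-0.0917 -0.0075  0.0513] axes in stand
 [[-0.001  0.     1.   ]
 [ 0.     1.    -0.   ]
 [-1.     0.    -0.001]] F [-2.31 -1.24 -0.35] w 0.0798 q [-0.41  0.56  1.61 -0.    0.97 -0.64]
[ 358  253   62   43 1349]
[[ 3.58e+02  2.73e+02 -2.54e-01 -9.80e-02  2.36e-01]
 [ 3.94e+02  2.95e+02 -1.37e-01 -9.80e-02  7.80e-02]
 [ 4.17e+02  2.84e+02 -4.70e-02 -9.80e-02  2.30e-02]
 [ 4.19e+02  2.79e+02 -4.20e-02 -9.80e-02  3.30e-02]
 [ 3.73e+02  2.53e+02 -2.19e-01 -9.80e-02  2.46e-01]
 [ 3.68e+02  2.65e+02 -2.30e-01 -9.80e-02  2.31e-01]]
```

drive_tool(deltas=[[20,0.0008,0,-0.0003,0],[17,0.0008,0,-0.0003,0],[14,0.0008,0,-0.0003,0],[11,0.0008,0,-0.0003,0],[8,0.0008,0,-0.0003,0],[5,0.0008,0,-0.0003,0],[2,0.0008,0,-0.0003,0],[0,0,0,-0.0003,0],[0,0,0,0,0]])

```text
t: 26.6
tool_pos: [0.5193, -0.0998, 0.0459]
eef_rot: [-0.181, 1.563, 0.181]
contact_force: [-1.1, -0.2, 0.1]
width: 0.0882
```

```bash
cat > ang.py <<'E'
from h import *
import sys
where();a=snap('side',sys.argv[1]);hsv=cv2.cvtColor(a,cv2.COLOR_BGR2HSV)
m=cv2.inRange(hsv,(3,120,40),(14,255,255));m[:, :330]=0;m[330:]=0;m[:180]=0
n,l,s,c=cv2.connectedComponentsWithStats(m)
i=1+s[1:,4].argmax();print(s[i])
k=max(cv2.findContours((l==i).astype(np.uint8),0,1)[0],key=cv2.contourArea)
ap=cv2.approxPolyDP(k,3,True)[:,0];o,d=ray('side',ap);o=S.T@(o-O);d=d@S
print(np.c_[ap,np.round(o+d*((-.098-o[1])/d[:,1])[:,None],3)])
E
python3 ang.py s11.png
```

```text
t 26.6 stand pos [-0.0939 -0.0075  0.0459] axes in stand
 [[-0.  0.  1.]
 [ 0.  1. -0.]
 [-1.  0. -0.]] F [-1.12  0.04  0.15] w 0.0882 q [-0.41  0.57  1.62  0.    0.95 -0.64]
[ 356  255   64   46 1622]
[[ 3.56e+02  2.80e+02 -2.58e-01 -9.80e-02  2.26e-01]
 [ 3.93e+02  3.00e+02 -1.38e-01 -9.80e-02  6.60e-02]
 [ 4.19e+02  2.78e+02 -4.30e-02 -9.80e-02  3.60e-02]
 [ 3.72e+02  2.55e+02 -2.21e-01 -9.80e-02  2.44e-01]]
```

drive_tool(deltas=[[0,0.0005,0,-0.0005,0],[0,0.0005,0,-0.0005,0],[0,0.0005,0,-0.0005,0],[0,0.0005,0,-0.0005,0],[0,0,0,0,0]])

```text
t: 27.15
tool_pos: [0.5173, -0.1002, 0.0439]
eef_rot: [-0.181, 1.563, 0.181]
contact_force: [-1.2, -1.0, -1.1]
width: 0.0881
```

```bash
python3 ang.py s12.png
```

```text
t 27.15 stand pos [-0.096  -0.0075  0.0439] axes in stand
 [[-0.  0.  1.]
 [ 0.  1. -0.]
 [-1.  0. -0.]] F [-1.43 -0.69 -1.14] w 0.0881 q [-0.42  0.57  1.63 -0.    0.95 -0.65]
[ 355  256   64   48 1707]
[[ 3.55e+02  2.82e+02 -2.60e-01 -9.80e-02  2.24e-01]
 [ 3.91e+02  3.03e+02 -1.44e-01 -9.80e-02  6.40e-02]
 [ 4.13e+02  2.87e+02 -6.30e-02 -9.80e-02  3.00e-02]
 [ 4.18e+02  2.77e+02 -4.90e-02 -9.80e-02  4.40e-02]
 [ 3.72e+02  2.56e+02 -2.21e-01 -9.80e-02  2.41e-01]]
```

drive_tool(deltas=[[0,0.0005,0,-0.0005,0],[0,0.0005,0,-0.0005,0],[0,0.0005,0,-0.0005,0],[0,0,0,0,0]])

```text
t: 27.6
tool_pos: [0.5158, -0.1006, 0.0424]
eef_rot: [-0.181, 1.563, 0.181]
contact_force: [-0.6, 0.2, -0.1]
width: 0.0881
```

```bash
python3 ang.py s13.png
```

```text
t 27.6 stand pos [-0.0975 -0.0075  0.0424] axes in stand
 [[-0.  0.  1.]
 [ 0.  1. -0.]
 [-1.  0. -0.]] F [-0.51  0.3  -0.08] w 0.0881 q [-0.42  0.57  1.63 -0.    0.94 -0.65]
[ 354  257   65   49 1800]
[[ 3.54e+02  2.84e+02 -2.62e-01 -9.80e-02  2.22e-01]
 [ 3.90e+02  3.05e+02 -1.47e-01 -9.80e-02  6.10e-02]
 [ 4.16e+02  2.85e+02 -5.10e-02 -9.80e-02  2.40e-02]
 [ 4.18e+02  2.78e+02 -4.80e-02 -9.80e-02  4.00e-02]
 [ 3.85e+02  2.59e+02 -1.83e-01 -9.80e-02  2.04e-01]
 [ 3.71e+02  2.57e+02 -2.24e-01 -9.80e-02  2.41e-01]]
```

drive_tool(deltas=[[0,0.0005,0,-0.0004,0],[0,0.0005,0,-0.0004,0],[0,0.0005,0,-0.0004,0],[0,0,0,0,0]])

```text
t: 28.05
tool_pos: [0.5146, -0.1008, 0.0409]
eef_rot: [-0.181, 1.563, 0.181]
contact_force: [-0.7, -0.9, 0.2]
width: 0.0885
```

```bash
python3 ang.py s14.png
```

```text
t 28.05 stand pos [-0.0987 -0.0075  0.0409] axes in stand
 [[-0.  0.  1.]
 [ 0.  1. -0.]
 [-1.  0. -0.]] F [-0.88 -0.67  0.2 ] w 0.0885 q [-0.42  0.57  1.64  0.    0.94 -0.65]
[ 353  258   66   49 1862]
[[ 3.53e+02  2.86e+02 -2.64e-01 -9.80e-02  2.20e-01]
 [ 3.90e+02  3.06e+02 -1.47e-01 -9.80e-02  5.80e-02]
 [ 4.18e+02  2.78e+02 -4.80e-02 -9.80e-02  4.00e-02]
 [ 3.84e+02  2.59e+02 -1.86e-01 -9.80e-02  2.06e-01]
 [ 3.80e+02  2.62e+02 -1.97e-01 -9.80e-02  2.09e-01]
 [ 3.70e+02  2.58e+02 -2.26e-01 -9.80e-02  2.42e-01]]
```

drive_tool(deltas=[[0,0.0004,0,-0.0004,0],[0,0.0004,0,-0.0004,0],[0,0.0004,0,-0.0004,0],[0,0,0,0,0]])

```text
t: 28.5
tool_pos: [0.5135, -0.1011, 0.0397]
eef_rot: [-0.181, 1.563, 0.181]
contact_force: [-0.9, -0.3, -0.6]
width: 0.0882
```

```bash
python3 ang.py s15.png
```

```text
t 28.5 stand pos [-0.0999 -0.0075  0.0397] axes in stand
 [[-0.  0.  1.]
 [ 0.  1. -0.]
 [-1.  0. -0.]] F [-0.91 -0.13 -0.6 ] w 0.0882 q [-0.42  0.57  1.64 -0.    0.93 -0.65]
[ 353  258   66   51 1917]
[[ 3.71e+02  2.58e+02 -2.23e-01 -9.80e-02  2.39e-01]
 [ 3.53e+02  2.87e+02 -2.64e-01 -9.80e-02  2.17e-01]
 [ 3.89e+02  3.08e+02 -1.49e-01 -9.80e-02  5.60e-02]
 [ 4.16e+02  2.85e+02 -5.10e-02 -9.80e-02  2.40e-02]
 [ 4.18e+02  2.78e+02 -4.80e-02 -9.80e-02  4.00e-02]
 [ 3.85e+02  2.59e+02 -1.83e-01 -9.80e-02  2.04e-01]
 [ 3.78e+02  2.62e+02 -2.03e-01 -9.80e-02  2.14e-01]]
```

drive_tool(deltas=[[0,0.0004,0,-0.0004,0],[0,0.0004,0,-0.0004,0],[0,0.0004,0,-0.0004,0],[0,0,0,0,0]])

```text
t: 28.95
tool_pos: [0.5123, -0.1014, 0.0385]
eef_rot: [-0.181, 1.563, 0.181]
contact_force: [-1.6, -0.3, 0.7]
width: 0.088
```

```bash
python3 ang.py s16.png
```

```text
t 28.95 stand pos [-0.1011 -0.0075  0.0385] axes in stand
 [[-0.  0.  1.]
 [ 0.  1. -0.]
 [-1.  0. -0.]] F [-1.62  0.02  0.74] w 0.088 q [-0.42  0.57  1.64 -0.    0.93 -0.65]
[ 352  259   67   52 1999]
[[ 3.70e+02  2.59e+02 -2.26e-01 -9.80e-02  2.39e-01]
 [ 3.52e+02  2.89e+02 -2.66e-01 -9.80e-02  2.15e-01]
 [ 3.89e+02  3.10e+02 -1.48e-01 -9.80e-02  4.90e-02]
 [ 4.18e+02  2.78e+02 -4.80e-02 -9.80e-02  4.00e-02]
 [ 3.84e+02  2.59e+02 -1.86e-01 -9.80e-02  2.06e-01]
 [ 3.79e+02  2.63e+02 -2.00e-01 -9.80e-02  2.09e-01]]
```

drive_tool(deltas=[[0,0,0,-0.0004,0],[0,0,0,-0.0004,0],[0,0,0,-0.0004,0],[0,0,0,-0.0004,0],[0,0,0,0,0]])

```text
t: 29.5
tool_pos: [0.5108, -0.1018, 0.0386]
eef_rot: [-0.181, 1.563, 0.181]
contact_force: [0.2, -0.2, 0.7]
width: 0.0886
```

```bash
python3 ang.py s17.png
```

```text
t 29.5 stand pos [-0.1026 -0.0076  0.0386] axes in stand
 [[ 0.  0.  1.]
 [-0.  1. -0.]
 [-1. -0.  0.]] F [ 0.1  -0.23  0.7 ] w 0.0886 q [-0.42  0.57  1.65  0.    0.92 -0.65]
[ 346  259   72   61 2474]
[[ 3.69e+02  2.60e+02 -2.28e-01 -9.80e-02  2.39e-01]
 [ 3.46e+02  2.96e+02 -2.80e-01 -9.80e-02  2.14e-01]
 [ 3.86e+02  3.19e+02 -1.55e-01 -9.80e-02  3.10e-02]
 [ 4.15e+02  2.86e+02 -5.50e-02 -9.80e-02  2.50e-02]
 [ 4.17e+02  2.78e+02 -5.20e-02 -9.80e-02  4.50e-02]
 [ 3.84e+02  2.59e+02 -1.86e-01 -9.80e-02  2.06e-01]
 [ 3.80e+02  2.63e+02 -1.97e-01 -9.80e-02  2.07e-01]]
```

drive_tool(deltas=[[0,-0.005,0,0,0],[0,-0.015,0,0,0],[0,-0.03,0,0,0],[0,-0.04,0,0,0],[0,-0.04,0,0,0],[0,-0.04,0,-0.03,0],[0,-0.01,0,-0.03,0],[0,0,0.03,-0.02,0],[0,0,0.04,0,0],[0,0,0.04,0,0],[0,0,0.04,0,0],[0,0,0.04,0,0],[0,0,0.04,0,0],[0,0,0.04,0,0],[0,0,0,0,0]])

```text
t: 31.05
tool_pos: [0.3699, 0.1461, 0.2191]
eef_rot: [-0.184, 1.562, 0.186]
contact_force: [-0.4, -0.0, -0.9]
width: 0.0878
```

```bash
python3 - <<'E'
from h import *
where();a=snap('side','s18.png');b=snap('top','t18.png')
cv2.imwrite('pics/c18.png',np.hstack([cv2.resize(a[150:400,230:530],(400,333)),cv2.resize(b[80:330,200:500],(400,333))]))
hsv=cv2.cvtColor(b,cv2.COLOR_BGR2HSV);m=cv2.inRange(hsv,(3,120,40),(14,255,255));m[:130]=0;m[280:]=0;m[:,:290]=0;m[:,470:]=0
n,l,s,c=cv2.connectedComponentsWithStats(m);i=1+s[1:,4].argmax()
k=max(cv2.findContours((l==i).astype(np.uint8),0,1)[0],key=cv2.contourArea)
q=cv2.boxPoints(cv2.minAreaRect(k));w=(onz('top',q,.034)-O)@S
print(np.round(w,3).tolist(),w.mean(0).round(3),[round(np.linalg.norm(w[j]-w[j-1]),3) for j in range(4)])
E
```

```text
t 31.05 stand pos [-0.1832  0.266   0.2191] axes in stand
 [[ 0.001 -0.005  1.   ]
 [ 0.001  1.     0.005]
 [-1.     0.001  0.001]] F [-0.41  0.07 -0.88] w 0.0878 q [ 0.08  0.13  1.71  0.    1.3  -0.16]
[[-0.039, 0.085, 0.034], [-0.038, -0.099, 0.034], [-0.148, -0.095, 0.034], [-0.149, 0.085, 0.034]] [-0.093 -0.006  0.034] [np.float64(0.11), np.float64(0.183), np.float64(0.11), np.float64(0.18)]
```

View pics/c18.png

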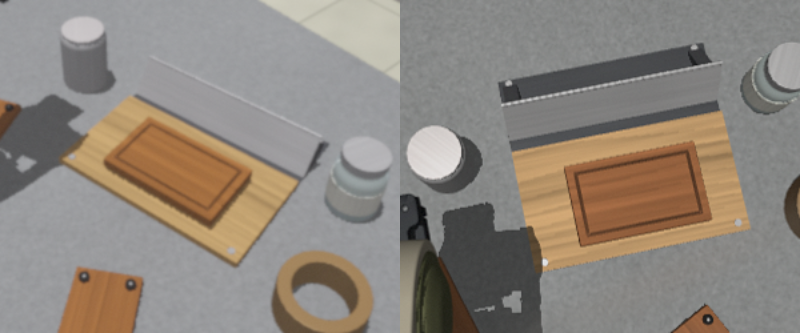

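The board lies flat with the cutting face up, centred at stand (-93, -6) mm. The gripper is well clear and the jar, tin and tape look undisturbed, so I'm handing in.

```bash
python3 -c "
from plant import ctrl
print(ctrl.sign_off())"
```

```text
the job is handed in; nothing more can be done
None
```

The board now stands on its four feet on the wooden deck, cutting face up, and the job is handed in at about 31 s of the 56 s allowed. `sign_off` gives no verdict.

- **Leaning:** I pushed the board up the back with two spread fingers until the push stiffened to about 12 N. I then withdrew, and pictures showed it leaning by itself with the feet side to the front.
- **Laying down:** I drew the upper edge upright from behind, gripped it, lifted it out of the groove and set it on the deck. From there I let it down slowly against the front finger and let go at about 15°, under the 20° limit.
- **Last check:** The top view put the board's centre at stand x = -93 mm, y = -6 mm, with an outline of about 110 by 181 mm. Both are within the limits.
- **Not measured:** I judged level and height from that outline, measured assuming its cutting face at the right height, and from the side view. The jar and tin looked undisturbed by eye. The tape is only partly in the last picture, so it was least checked. I did not measure how far any of the three had moved.
- **Disagreement:** My reading of the board's corners from the side camera ran about 5 mm off against the finger position, which made no difference to the result.

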